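# Clamp a glued edging strip: slide to station, three clicks, hold

## Task

The carrier on the clamping jig holds a wooden stand base with a freshly glued edging strip: slide the carrier along its rail until it clicks into the next station, squarely in front of the clamp jaw. Only then pull the ratchet lever round exactly three clicks from its rest stop, never as far as a fourth, and keep holding it: the lever springs back if let go, so finish with the gripper still holding it at the third click. Leave the notebook, the pencil pot and the pin jar where they are.

Things in the scene. Friction and masses are not known exactly. Their poses are not given: they have to be found in the camera images.
- jig: Fixed clamping jig: plywood board 230 x 420 x 12 mm. Origin on the table surface; jig x points away from the robot (within 0.25 rad), jig y along the rail to the robot's left. Board spans jig x -130..100, y -210..210 mm. Aluminium rail along y at x = -50. Grey clamp housing beyond it (x 5..75, y -45..45, top at 50 mm) with a steel jaw on its near side.
- carrier (a joint): Carrier's place along the rail, m, growing to jig +y; starts at 0 to 0.05. Next station (in front of the jaw) 0.130; a further, wrong one 0.200; end 0.210. A spring ball drops between two pins at a station: some 10 N to pass the first pin, then it centres itself from about 4 mm either side. Elsewhere 1.5 N friction; it stays where left.
- carrier_post_top (a point): Centre of the top of the carrier's upright steel push post: 18 mm thick, 64 mm tall, top 110 mm above the table, at jig x = -105, y = carrier joint - 130 mm, on the robot's side of the wooden base. The base (50 x 100 mm) is 82 mm high, near face 30 mm from the post's axis; above 85 mm the post is free all round.
- lever (a joint): Lever angle, rad: 0 at the rest stop, where it starts; grows counter-clockwise from above (grip comes towards the robot). Click notches at 0.26, 0.52, 0.78, 1.04; humps halfway. Third click 0.78; end stop 1.17. At the grip it pulls back with about 8 N just past a notch, fading to 3 N just before the next. Clicks do not lock: let go, it swings back to 0. A click moves the jaw 5 mm.
- lever_arm: The lever: a steel click disc above the clamp housing and a flat steel arm, 16 mm wide, from it to the upright grip. Origin on the upright pivot axis at jig x = 20, y = 0 mm, 56 mm above the table. Own x axis points outwards along the arm, own z up. At rest the arm points 68 degrees counter-clockwise from jig +x (to the robot's left, a little away).
- lever_grip (a point): Centre of the top of the lever's upright round black grip, 18 mm thick and 52 mm tall, 100 mm from the pivot axis; its top is 118 mm, its foot 66 mm above the table. Above 85 mm it is free all round.
- notebook: Bystander: spiral notebook 150 x 210 mm, 14 mm thick, lying left of the jig. Origin under its centre.
- pencil_pot: Bystander: white pot 76 mm across and 90 mm tall, with pencils up to 165 mm high, right of the jig. Origin under its centre.
- pin_jar: Bystander: clear jar 56 mm across, 65 mm tall with metal lid, right of the jig. Origin under its centre.

How it is judged:
By the outcome, as a careful person would: the job done as asked, in the order asked, and still so for the second after the job is handed in, while the arm keeps its last pose, push and grip.
It also fails if it takes over 48 s, if anything falls off the work surface, if the arm or the gripper's body presses on something with over 40 N, if the wrist force passes 120 N, or if a joint passes its speed limit or range.

## Robot

A 7-joint arm with a two-finger parallel gripper is mounted at the origin on the work surface. World frame = base frame: x ahead of the robot, y to its left, z up, the work surface at z = 0. Lengths are in m, angles in rad, forces in N, time in s.
With the tool pointing down it reaches from about 0.425 to 0.8 m from the base axis. Payload 8.3 kg.
Tool frame: the origin (TCP) lies on the centre line of the jaws, within the pads' length; the fingertips stand manip.nose_length ahead of it and the grasp point (between the pads) lies 5 mm behind it (manip.nose_length is the distance from the TCP to the fingertips, in m); z points along the fingers, y is the line along which they close (so a half turn about z gives the same grasp; the last joint's range is limited). The gripper opens to 85 mm and grips with 20 to 120 N. Pads are 22 mm wide; open, the fingers measure 114 mm over their backs; the gripper's body (76 mm by 85 mm) begins 54 mm behind the grasp point. The pads swing forward as they close: fully open they stand 13 mm farther back than shut.
Start: joints at [1.101, 0.383, 0.016, 1.37, -0.006, 1.388, -0.046], TCP at [0.247, -0.574, 0.245] pointing down, gripper open.
Joint ranges: [-2.95, 2.95], [-0.25, 2.06], [-1.52, 1.56], [0.18, 2.33], [-1.44, 4.58], [0.02, 2.06], [-3.01, 3.01]. Speed limits (rad/s): [2.39, 2.39, 3.01, 3.01, 3.14, 3.14, 3.14].

## Interface

Orientations are given as [roll, pitch, yaw] about the fixed x, y, z axes, in that order (R = Rz(yaw) Ry(pitch) Rx(roll)).
In Python, from rig import get_state, viewer, workorder, manip gives the robot as it stands. The module is installed in compiled form; this text tells all that it offers.
- The arm moves only by the tool drive_tool, never from a script. Its argument "plan" is a list of rows, each an object of numbers: "tx", "ty", "tz": the shift along the world's x, y, z in cm; "wx", "wy", "wz": the turn, a rotation vector about the world's x, y, z in rad. A call has 1 to 12 rows; each row shifts and turns the commanded pose from where the row before left it; what a row does not reach is not made up. A row lasts 1/8 s, in which the tool goes at most 62.5 mm and 10.7 degrees, less where a joint would pass 70% of its speed; a pose out of reach is approached as far as the arm can. A call is refused whole if a number of a shift passes 6.25 or a number of a turn 0.188, either way. A call with a gripper value outside its range is refused whole. "gripper" is the gripper's target within -1 to 1 (fully open at 1, half-way at 0, shut at -1), set as the call begins (left out, the last holds). The fingers move at their own pace and stop on an object; "squeeze" is the grip in N (left out, the last holds). Time passes only in rows, so rows that do not move let the fingers close. It gives the time, the measured TCP pose, the force, the opening and the grip force at its end, in the units of the state.
- get_state(): the state, without advancing time (a new reading comes with each control period).
- viewer.grab_frame(name): name is "scene" or "top"; returns the picture (400x640x3 uint8, blue, green, red); there is no depth.
- viewer.get_calibration(name): a dict with "camera_matrix" (3x3 intrinsics, pixels), "rvec" (rotation vector, rad) and "tvec" (3), from world to camera coordinates, as OpenCV has them. Camera axes: x right, y down, z forward; pixel columns grow to the right and rows downward; lengths in m; the calibration is good to about 2 mm. A picture is of the moment at which its call begins. get_calibration takes no time and is no camera call.
- workorder.sign_off(): hands the job in; it is judged then, once.
The state is a dict: "clock": time; "qpos": joint angles; "joint_vel": joint speeds; "joint_efforts": joint torques, N m; "ee_pos": TCP position; "eef_rot": TCP orientation; "force": force on the tool from outside, world axes, zero at the start; "torque": the same for the moment, N m; "finger_gap": finger opening in m; "grip_force": force on a finger pad.
Only numpy, scipy, OpenCV 4.12 (cv2) and the standard library are available. Lean on these libraries where they do the work, as an engineer would, in place of code of your own. Each camera call takes 0.05 s, during which the arm holds its last target. There are 200 camera calls.

## Working session

There is one attempt and no reset: what is moved stays moved. The work goes in short steps, Python scripts to look and compute and a tool call to move; the robot and the scene stay as the last step left them, time stands still between calls to the robot, and variables do not carry over. Pictures are saved under pics/ and viewed, at most 10 in all, crops included, and the job is handed in when it is done.

Besides the shell and the picture viewer there is one more tool, called after "Request:" as name([rows], argument=value, ...), one row to a line, values as JSON. drive_tool: Moves the arm, as the interface text tells. Its arguments: {"type":"object","properties":{"plan":{"type":"array","items":{"type":"object","properties":{"tx":{"type":"number"},"ty":{"type":"number"},"tz":{"type":"number"},"wx":{"type":"number"},"wy":{"type":"number"},"wz":{"type":"number"}}}},"gripper":{"type":"number"},"squeeze":{"type":"number"}},"required":["plan"]}

```bash
mkdir -p pics
python3 - <<'E'
from rig import get_state, viewer, manip
import cv2
s=get_state();print(s,manip.nose_length)
for n in("scene","top"):
    f=viewer.grab_frame(n);cv2.imwrite(f"pics/{n}0.png",f);c=viewer.get_calibration(n);print(n,c)
E
```

```text
{'clock': 0.0, 'qpos': array([ 1.10111331,  0.38426319,  0.01640404,  1.37119023, -0.00630454,
        1.38819716, -0.04653026]), 'joint_vel': array([-2.10426037e-03,  5.28912075e-05,  2.05481497e-05,  4.39611195e-04,
        1.41313387e-03, -5.71349462e-04,  9.37919239e-04]), 'joint_efforts': array([-3.13617693e-04, -6.27596927e+01,  8.44634939e-01, -3.71812820e+01,
        1.67053565e-02,  1.43121005e-02, -1.69134177e-05]), 'ee_pos': array([ 0.24710981, -0.57354164,  0.24424714]), 'eef_rot': array([-3.13958496e+00,  4.52680440e-05,  4.06787614e-01]), 'force': array([-0.39979437,  0.29867137, -0.17948666]), 'torque': array([ 0.0162556 , -0.0378889 ,  0.01856482]), 'grip_force': 0.0, 'finger_gap': 0.08507586994159465} 0.014
scene {'camera_matrix': array([[450.81717723,   0.        , 318.83884733],
       [  0.        , 450.81717723, 197.2731415 ],
       [  0.        ,   0.        ,   1.        ]]), 'rvec': array([ 0.89828803,  2.64375296, -0.89905747]), 'tvec': array([ 0.41270499, -0.21366569,  1.48767219])}
top {'camera_matrix': array([[519.29071545,   0.        , 313.51997434],
       [  0.        , 519.29071545, 198.35815661],
       [  0.        ,   0.        ,   1.        ]]), 'rvec': array([ 2.14641982, -2.15358902,  0.13085335]), 'tvec': array([0.01909824, 0.53004924, 1.71792899])}
```

View pics/top0.png

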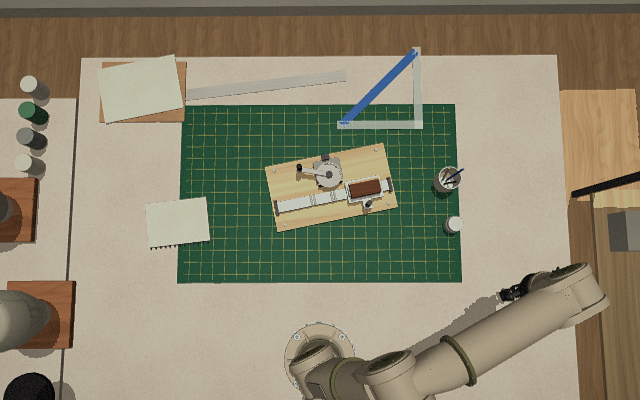

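View pics/scene0.png

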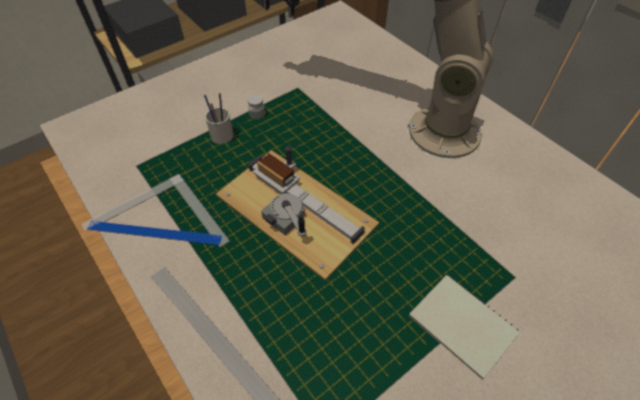

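The top view shows the board with corners near (265,167), (383,143), (397,207) and (278,231). The post is near (368,205), the grip near (300,168), and the pot and jar are at the right near (449,180) and (454,225). The scene view shows the same things from the far side, with the post at (289,157) and the grip at (302,225).

```bash
cat > h.py <<'E'
import cv2, numpy as np
from rig import viewer, get_state
def ray(n,px):
    c=viewer.get_calibration(n);R=cv2.Rodrigues(c["rvec"])[0];K=c["camera_matrix"]
    return -R.T@c["tvec"], R.T@np.linalg.inv(K)@np.array([px[0],px[1],1.])
def onplane(n,px,z):
    o,d=ray(n,px);return o+d*(z-o[2])/d[2]
def proj(n,p):
    c=viewer.get_calibration(n);return cv2.projectPoints(np.array(p,float).reshape(-1,3),c["rvec"],c["tvec"],c["camera_matrix"],None)[0][:,0]
def tri(pa,pb):
    (o1,d1),(o2,d2)=ray("top",pa),ray("scene",pb)
    A=np.c_[d1,-d2];t=np.linalg.lstsq(A,o2-o1,rcond=None)[0]
    a,b=o1+d1*t[0],o2+d2*t[1];return (a+b)/2,np.linalg.norm(a-b)
E
python3 - <<'E'
from h import *
f=cv2.imread("pics/top0.png");hsv=cv2.cvtColor(f,cv2.COLOR_BGR2HSV)
m=cv2.inRange(hsv,(12,50,120),(30,200,255));m[:135]=0;m[240:]=0;m[:,:250]=0;m[:,410:]=0
m=cv2.morphologyEx(m,cv2.MORPH_OPEN,np.ones((3,3)))
r=cv2.minAreaRect(cv2.findNonZero(m));b=cv2.boxPoints(r);print(b)
w=np.array([onplane("top",p,.012) for p in b]);print(w)
i=np.argmax([np.linalg.norm(w[k]-w[(k+1)%4]) for k in range(4)])
d=w[(i+1)%4]-w[i]; d*=np.sign(d[1]); yaw=np.arctan2(-d[0],d[1]);print("yaw",yaw,[np.linalg.norm(w[k]-w[(k+1)%4]) for k in range(4)])
R=np.array([[np.cos(yaw),-np.sin(yaw)],[np.sin(yaw),np.cos(yaw)]])
O=w.mean(0)[:2]-R@[-.015,0];print("O",O)
def W(x,y,z):return [*(O+R@[x,y]),z]
a=np.radians(68)
pts=dict(postA=W(-.105,-.13,.11),postB=W(-.105,-.08,.11),grip=W(.02+.1*np.cos(a),.1*np.sin(a),.118),piv=W(.02,0,.06))
for k in pts:print(k,pts[k],proj("top",pts[k]),proj("scene",pts[k]))
g=cv2.imread("pics/scene0.png")
A=cv2.resize(f[130:240,250:410],None,fx=5,fy=5,interpolation=cv2.INTER_CUBIC)
cv2.imwrite("pics/c1.png",A)
cv2.imwrite("pics/c2.png",cv2.resize(g[140:280,210:390],None,fx=4.2,fy=4.2,interpolation=cv2.INTER_CUBIC))
E
```

```text
[[263.54697 166.56714]
 [383.82028 141.45511]
 [397.42502 206.61456]
 [277.1517  231.7266 ]]
[[ 0.64435353  0.18960948  0.012     ]
 [ 0.73094285 -0.22658379  0.012     ]
 [ 0.50358769 -0.26826381  0.012     ]
 [ 0.4193913   0.14122184  0.012     ]]
yaw 0.20512453812209477 [np.float64(0.42510534459288324), np.float64(0.23114409447722717), np.float64(0.41805207342774064), np.float64(0.23010729367635357)]
O [ 0.58925438 -0.03794873]
postA [np.float64(0.5129352179825258), np.float64(-0.1866107200217942), 0.11] [[376.59222148 200.35966587]] [[281.50811818 145.0858004 ]]
postB [np.float64(0.5027507635454131), np.float64(-0.13765893876903104), 0.11] [[361.44149738 203.55419904]] [[294.2793416 153.3826868]]
grip [np.float64(0.6266246861680939), np.float64(0.06452997735283879), 0.118] [[298.64558408 165.54514369]] [[300.99160978 220.17446564]]
piv [np.float64(0.6088350895779407), np.float64(-0.033874952671828246), 0.06] [[328.69347617 173.98162951]] [[285.62201632 205.45347614]]
```

View pics/c1.png

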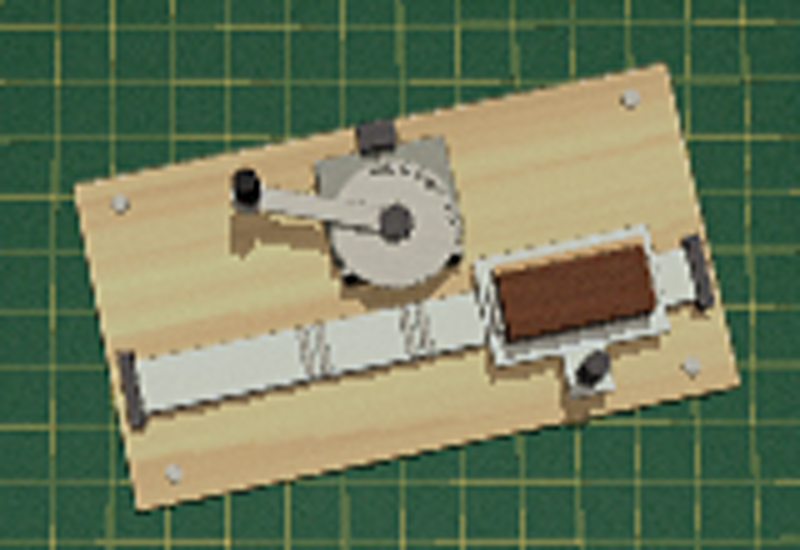

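View pics/c2.png

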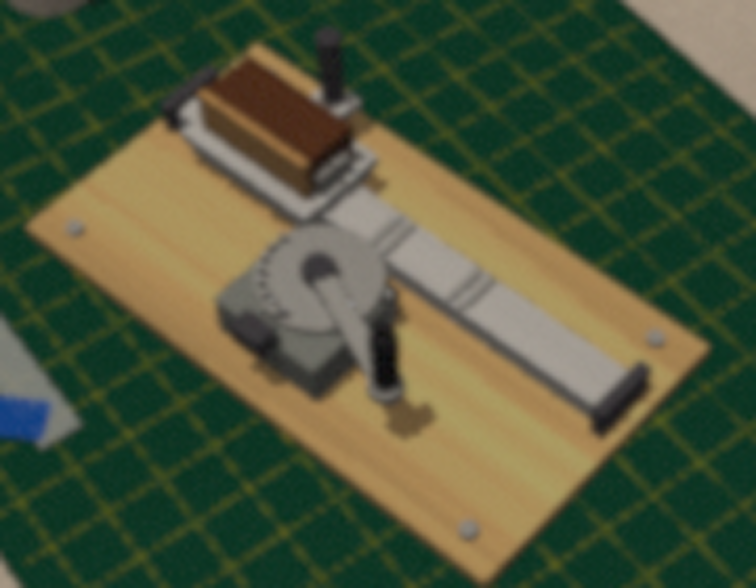

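```bash
cat > jig.py <<'E'
from h import *
from scipy.spatial.transform import Rotation
c=np.array([(75,186),(665,64),(738,380),(142,510)])+.5
c=c/5-.5+[250,130]
w=np.array([onplane("top",p,.012) for p in c])
j=np.array([(.1,.21,.012),(.1,-.21,.012),(-.13,-.21,.012),(-.13,.21,.012)])
r,rs=Rotation.align_vectors(w-w.mean(0),j-j.mean(0))
yaw=r.as_euler("xyz")[2];R=r.as_matrix()[:2,:2]
O=w.mean(0)[:2]-R@j.mean(0)[:2]
def W(x,y,z):return np.array([*(O+R@[x,y]),z])
def J(p):return R.T@(np.array(p[:2])-O)
def grip(t):
    a=np.radians(68)+t;return W(.02+.1*np.cos(a),.1*np.sin(a),.1)
E
python3 - <<'E'
from jig import *
print(yaw,O,rs)
P=onplane("top",(369.2,201.6),.11);S=onplane("scene",(287.7,148.7),.11)
print("post",P,J(P),S,J(S),tri((369.2,201.6),(287.7,148.7)))
a,b=(299,166.2),((384/4.2+210),(322/4.2+140))
for n,p in(("top",a),("scene",b)):
    q=onplane(n,p,.118);print("grip",q,J(q))
print("model post .025",W(-.105,-.105,0),"station",W(-.105,0,0))
for t in(0,.26,.52,.78,.8):print(t,grip(t))
print(get_state()["ee_pos"])
E
```

```text
0.207139879305967 [ 0.58918358 -0.03830606] 0.005408554673691815
post [ 0.50899838 -0.16273714  0.11      ] [-0.1040618 -0.1052801] [ 0.50703217 -0.16400516  0.11      ] [-0.10624677 -0.10611665] (array([ 0.50846118, -0.16228815,  0.11240513]), np.float64(0.0006273639843908567))
grip [0.62446169 0.0633792  0.118     ] [0.05543675 0.09225619]
grip [0.61941353 0.05652973 0.118     ] [0.04908782 0.08659135]
model post .025 [ 0.50802263 -0.16265597  0.        ] station [ 0.48642815 -0.05990054  0.        ]
0 [0.62634728 0.06424776 0.1       ]
0.26 [0.60044888 0.06546154 0.1       ]
0.52 [0.57510889 0.05997654 0.1       ]
0.78 [0.55203065 0.04816148 0.1       ]
0.8 [0.55039502 0.04701058 0.1       ]
[ 0.24717914 -0.57357825  0.24436167]
```

Request:
drive_tool([
  {"tx": 2.6, "ty": 4.1, "wz": -0.02},
  {"tx": 2.6, "ty": 4.1, "wz": -0.02},
  {"tx": 2.6, "ty": 4.1, "wz": -0.02},
  {"tx": 2.6, "ty": 4.1, "wz": -0.02},
  {"tx": 2.6, "ty": 4.1, "wz": -0.02},
  {"tx": 2.6, "ty": 4.1, "wz": -0.02},
  {"tx": 2.6, "ty": 4.1, "wz": -0.02},
  {"tx": 2.6, "ty": 4.1, "wz": -0.02},
  {"tx": 2.6, "ty": 4.1, "wz": -0.02},
  {"tx": 2.7, "ty": 4.2, "wz": -0.02},
  {},
  {},
], gripper=1)

```text
invalid input
```

Request:
drive_tool([
  {"tx": 2.6, "ty": 4.1, "wz": -0.02},
  {"tx": 2.6, "ty": 4.1, "wz": -0.02},
  {"tx": 2.6, "ty": 4.1, "wz": -0.02},
  {"tx": 2.6, "ty": 4.1, "wz": -0.02},
  {"tx": 2.6, "ty": 4.1, "wz": -0.02},
  {"tx": 2.6, "ty": 4.1, "wz": -0.02},
  {"tx": 2.6, "ty": 4.1, "wz": -0.02},
  {"tx": 2.6, "ty": 4.1, "wz": -0.02},
  {"tx": 2.6, "ty": 4.1, "wz": -0.02},
  {"tx": 2.7, "ty": 4.2, "wz": -0.02},
  {"tz": 0},
  {"tz": 0},
])

```text
invalid input
```

Request:
drive_tool([
  {"tx": 2.6, "ty": 4.1, "tz": 0, "wx": 0, "wy": 0, "wz": -0.02},
])

```text
clock: 0.22
ee_pos: [0.27, -0.5349, 0.244]
eef_rot: [-3.14, 0.002, 0.38]
force: [1.4, 0.1, 0.4]
finger_gap: 0.0853
grip_force: 0.0
```

All six keys are needed.

Request:
drive_tool([
  {"tx": 2.6, "ty": 4.1, "tz": 0, "wx": 0, "wy": 0, "wz": -0.02},
  {"tx": 2.6, "ty": 4.1, "tz": 0, "wx": 0, "wy": 0, "wz": -0.02},
  {"tx": 2.6, "ty": 4.1, "tz": 0, "wx": 0, "wy": 0, "wz": -0.02},
  {"tx": 2.6, "ty": 4.1, "tz": 0, "wx": 0, "wy": 0, "wz": -0.02},
  {"tx": 2.6, "ty": 4.1, "tz": 0, "wx": 0, "wy": 0, "wz": -0.02},
  {"tx": 2.6, "ty": 4.1, "tz": 0, "wx": 0, "wy": 0, "wz": -0.02},
  {"tx": 2.6, "ty": 4.1, "tz": 0, "wx": 0, "wy": 0, "wz": -0.02},
  {"tx": 2.6, "ty": 4.1, "tz": 0, "wx": 0, "wy": 0, "wz": -0.02},
  {"tx": 2.7, "ty": 4.2, "tz": 0, "wx": 0, "wy": 0, "wz": -0.02},
  {"tx": 0, "ty": 0, "tz": 0, "wx": 0, "wy": 0, "wz": 0},
  {"tx": 0, "ty": 0, "tz": 0, "wx": 0, "wy": 0, "wz": 0},
])

```text
clock: 1.6
ee_pos: [0.5079, -0.1634, 0.2448]
eef_rot: [-3.141, 0.001, 0.207]
force: [-0.7, -0.8, -0.2]
finger_gap: 0.085
grip_force: 0.0
```

Now descend to TCP z ≈ 0.097, then close.

Request:
drive_tool([
  {"tx": 0, "ty": 0, "tz": -4, "wx": 0, "wy": 0, "wz": 0},
  {"tx": 0, "ty": 0, "tz": -4, "wx": 0, "wy": 0, "wz": 0},
  {"tx": 0, "ty": 0, "tz": -4, "wx": 0, "wy": 0, "wz": 0},
  {"tx": 0, "ty": 0, "tz": -2.8, "wx": 0, "wy": 0, "wz": 0},
  {"tx": 0, "ty": 0, "tz": 0, "wx": 0, "wy": 0, "wz": 0},
  {"tx": 0, "ty": 0, "tz": 0, "wx": 0, "wy": 0, "wz": 0},
])

```text
clock: 2.35
ee_pos: [0.5087, -0.1641, 0.0985]
eef_rot: [3.141, -0.001, 0.205]
force: [0.4, -1.6, -0.7]
finger_gap: 0.0854
grip_force: 0.0
```

Request:
drive_tool([
  {"tx": 0, "ty": 0, "tz": 0, "wx": 0, "wy": 0, "wz": 0},
  {"tx": 0, "ty": 0, "tz": 0, "wx": 0, "wy": 0, "wz": 0},
  {"tx": 0, "ty": 0, "tz": 0, "wx": 0, "wy": 0, "wz": 0},
  {"tx": 0, "ty": 0, "tz": 0, "wx": 0, "wy": 0, "wz": 0},
  {"tx": 0, "ty": 0, "tz": 0, "wx": 0, "wy": 0, "wz": 0},
  {"tx": 0, "ty": 0, "tz": 0, "wx": 0, "wy": 0, "wz": 0},
  {"tx": 0, "ty": 0, "tz": 0, "wx": 0, "wy": 0, "wz": 0},
  {"tx": 0, "ty": 0, "tz": 0, "wx": 0, "wy": 0, "wz": 0},
], gripper=-1, squeeze=40)

```text
clock: 3.35
ee_pos: [0.5085, -0.1631, 0.0977]
eef_rot: [3.141, -0.0, 0.207]
force: [-1.0, -0.4, 6.4]
finger_gap: 0.0165
grip_force: 39.0
```

Request:
drive_tool([
  {"tx": -0.2, "ty": 0.95, "tz": 0, "wx": 0, "wy": 0, "wz": 0},
  {"tx": -0.2, "ty": 0.95, "tz": 0, "wx": 0, "wy": 0, "wz": 0},
  {"tx": -0.2, "ty": 0.95, "tz": 0, "wx": 0, "wy": 0, "wz": 0},
  {"tx": -0.2, "ty": 0.95, "tz": 0, "wx": 0, "wy": 0, "wz": 0},
  {"tx": -0.2, "ty": 0.95, "tz": 0, "wx": 0, "wy": 0, "wz": 0},
  {"tx": -0.2, "ty": 0.95, "tz": 0, "wx": 0, "wy": 0, "wz": 0},
  {"tx": -0.2, "ty": 0.95, "tz": 0, "wx": 0, "wy": 0, "wz": 0},
  {"tx": -0.2, "ty": 0.95, "tz": 0, "wx": 0, "wy": 0, "wz": 0},
  {"tx": -0.2, "ty": 0.95, "tz": 0, "wx": 0, "wy": 0, "wz": 0},
  {"tx": 0, "ty": 0, "tz": 0, "wx": 0, "wy": 0, "wz": 0},
])

```text
clock: 4.6
ee_pos: [0.4905, -0.0755, 0.0976]
eef_rot: [-3.141, -0.001, 0.209]
force: [0.6, 0.9, 6.1]
finger_gap: 0.0168
grip_force: 39.8
```

Request:
drive_tool([
  {"tx": -0.1, "ty": 0.5, "tz": 0, "wx": 0, "wy": 0, "wz": 0},
  {"tx": 0, "ty": 0, "tz": 0, "wx": 0, "wy": 0, "wz": 0},
])

```text
clock: 4.85
ee_pos: [0.4896, -0.0711, 0.0977]
eef_rot: [-3.141, -0.001, 0.208]
force: [0.1, 1.2, 7.3]
finger_gap: 0.0164
grip_force: 39.8
```

Request:
drive_tool([
  {"tx": -0.1, "ty": 0.4, "tz": 0, "wx": 0, "wy": 0, "wz": 0},
  {"tx": 0, "ty": 0, "tz": 0, "wx": 0, "wy": 0, "wz": 0},
])

```text
clock: 5.1
ee_pos: [0.4892, -0.0688, 0.0977]
eef_rot: [3.14, -0.002, 0.207]
force: [3.8, -4.2, 2.9]
finger_gap: 0.0166
grip_force: 39.5
```

Request:
drive_tool([
  {"tx": -0.1, "ty": 0.4, "tz": 0, "wx": 0, "wy": 0, "wz": 0},
  {"tx": 0, "ty": 0, "tz": 0, "wx": 0, "wy": 0, "wz": 0},
])

```text
clock: 5.35
ee_pos: [0.488, -0.0636, 0.0977]
eef_rot: [-3.141, -0.002, 0.208]
force: [4.2, -0.4, 4.7]
finger_gap: 0.0166
grip_force: 39.6
```

Request:
drive_tool([
  {"tx": -0.05, "ty": 0.2, "tz": 0, "wx": 0, "wy": 0, "wz": 0},
  {"tx": 0, "ty": 0, "tz": 0, "wx": 0, "wy": 0, "wz": 0},
])

```text
clock: 5.6
ee_pos: [0.4875, -0.0609, 0.0976]
eef_rot: [-3.141, -0.002, 0.208]
force: [4.8, 2.9, 5.4]
finger_gap: 0.0167
grip_force: 39.8
```

Request:
drive_tool([
  {"tx": -0.05, "ty": 0.2, "tz": 0, "wx": 0, "wy": 0, "wz": 0},
  {"tx": 0, "ty": 0, "tz": 0, "wx": 0, "wy": 0, "wz": 0},
])

```text
clock: 5.85
ee_pos: [0.4872, -0.0595, 0.0977]
eef_rot: [-3.141, -0.002, 0.208]
force: [5.8, 0.9, 4.5]
finger_gap: 0.0167
grip_force: 39.6
```

Request:
drive_tool([
  {"tx": 0, "ty": 0, "tz": 0, "wx": 0, "wy": 0, "wz": 0},
  {"tx": 0, "ty": 0, "tz": 0, "wx": 0, "wy": 0, "wz": 0},
  {"tx": 0, "ty": 0, "tz": 0, "wx": 0, "wy": 0, "wz": 0},
  {"tx": 0, "ty": 0, "tz": 0, "wx": 0, "wy": 0, "wz": 0},
  {"tx": 0, "ty": 0, "tz": 4, "wx": 0, "wy": 0, "wz": 0},
  {"tx": 0, "ty": 0, "tz": 4, "wx": 0, "wy": 0, "wz": 0},
  {"tx": 0, "ty": 0, "tz": 4, "wx": 0, "wy": 0, "wz": 0},
  {"tx": 0, "ty": -6, "tz": 2, "wx": 0, "wy": 0, "wz": 0},
  {"tx": 0, "ty": -6, "tz": 0, "wx": 0, "wy": 0, "wz": 0},
  {"tx": 0, "ty": -6, "tz": 0, "wx": 0, "wy": 0, "wz": 0},
  {"tx": 0, "ty": 0, "tz": 0, "wx": 0, "wy": 0, "wz": 0},
  {"tx": 0, "ty": 0, "tz": 0, "wx": 0, "wy": 0, "wz": 0},
], gripper=1)

```text
clock: 7.35
ee_pos: [0.4863, -0.2393, 0.2367]
eef_rot: [-3.141, 0.0, 0.207]
force: [-0.1, 0.8, 0.4]
finger_gap: 0.0855
grip_force: 0.0
```

Run:
```python
from jig import *
f=viewer.grab_frame("top");g=viewer.grab_frame("scene");cv2.imwrite("pics/t1.png",f);cv2.imwrite("pics/s1.png",g)
print(proj("top",W(-.105,0,.11)),proj("scene",W(-.105,0,.11)),proj("top",W(-.05,0,.082)))
A=cv2.resize(f[130:240,250:410],None,fx=5,fy=5,interpolation=cv2.INTER_CUBIC)
cv2.imwrite("pics/c3.png",A)
# base shift by brown mask centroid, on z=.082
for n,im in(("top",f),("top",cv2.imread("pics/top0.png"))):
    m=cv2.inRange(im,(10,15,50),(50,65,130));m[:140]=0;m[235:]=0;m[:,:270]=0;m[:,:][:,400:]=0
    k,l,s,c=cv2.connectedComponentsWithStats(m);i=1+np.argmax(s[1:,4]);print(s[i],c[i],J(onplane("top",c[i],.082)))
```

```text
[[337.34154657 208.68051842]] [[315.44322083 167.08089449]] [[333.44345177 193.34851494]]
[318 186  32  19 394] [333.26142132 194.73096447] [-0.05435502  0.00156229]
[349 179  32  20 384] [364.84114583 188.16145833] [-0.05480385 -0.10460105]
```

View pics/c3.png

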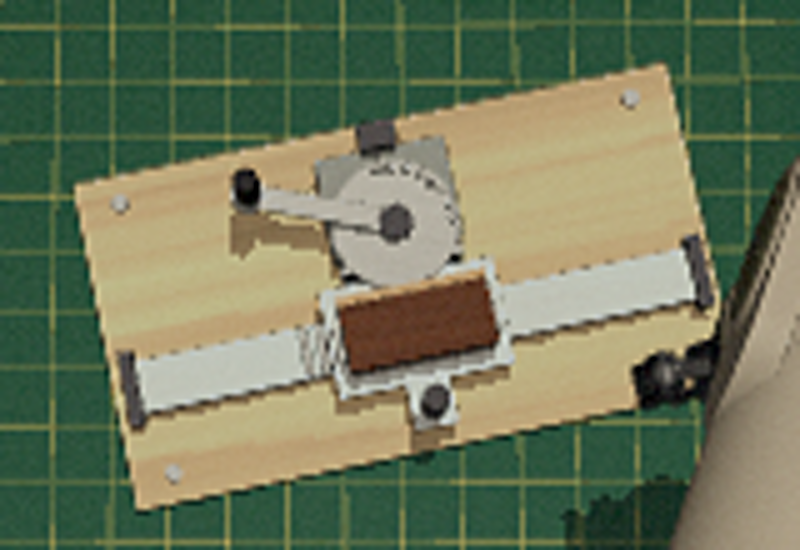

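The carrier is at the station: it shifted 106 mm, and the post top is at (336.8,209) against a predicted (337.3,208.7). Next is the lever.

Run:
```python
from jig import *
s=get_state();print(s["qpos"],s["ee_pos"],grip(0)-s["ee_pos"])
```

```text
[ 0.57456737  0.21817051 -0.20984078  1.60642238  0.0458026   1.32208966
 -1.00323948] [ 0.48672904 -0.23804422  0.23702558] [ 0.13961824  0.30229198 -0.13702558]
```

Request:
drive_tool([
  {"tx": 1.4, "ty": 3.0, "tz": 0, "wx": 0, "wy": 0, "wz": 0.157},
  {"tx": 1.4, "ty": 3.0, "tz": 0, "wx": 0, "wy": 0, "wz": 0.157},
  {"tx": 1.4, "ty": 3.0, "tz": 0, "wx": 0, "wy": 0, "wz": 0.157},
  {"tx": 1.4, "ty": 3.0, "tz": 0, "wx": 0, "wy": 0, "wz": 0.157},
  {"tx": 1.4, "ty": 3.0, "tz": 0, "wx": 0, "wy": 0, "wz": 0.157},
  {"tx": 1.4, "ty": 3.0, "tz": 0, "wx": 0, "wy": 0, "wz": 0.157},
  {"tx": 1.4, "ty": 3.0, "tz": 0, "wx": 0, "wy": 0, "wz": 0.157},
  {"tx": 1.4, "ty": 3.0, "tz": 0, "wx": 0, "wy": 0, "wz": 0.157},
  {"tx": 1.4, "ty": 3.0, "tz": 0, "wx": 0, "wy": 0, "wz": 0.157},
  {"tx": 1.4, "ty": 3.0, "tz": 0, "wx": 0, "wy": 0, "wz": 0.157},
  {"tx": 0, "ty": 0, "tz": 0, "wx": 0, "wy": 0, "wz": 0},
  {"tx": 0, "ty": 0, "tz": 0, "wx": 0, "wy": 0, "wz": 0},
])

```text
clock: 8.95
ee_pos: [0.626, 0.0607, 0.2371]
eef_rot: [-3.141, 0.0, 1.777]
force: [0.1, -0.7, -0.2]
finger_gap: 0.0852
grip_force: 0.0
```

Request:
drive_tool([
  {"tx": 0, "ty": 0.3, "tz": -4, "wx": 0, "wy": 0, "wz": 0},
  {"tx": 0, "ty": 0, "tz": -4, "wx": 0, "wy": 0, "wz": 0},
  {"tx": 0, "ty": 0, "tz": -4, "wx": 0, "wy": 0, "wz": 0},
  {"tx": 0, "ty": 0, "tz": -2.1, "wx": 0, "wy": 0, "wz": 0},
  {"tx": 0, "ty": 0, "tz": 0, "wx": 0, "wy": 0, "wz": 0},
  {"tx": 0, "ty": 0, "tz": 0, "wx": 0, "wy": 0, "wz": 0},
])

```text
clock: 9.7
ee_pos: [0.627, 0.0627, 0.0975]
eef_rot: [3.14, 0.0, 1.775]
force: [0.7, 0.3, -0.4]
finger_gap: 0.0851
grip_force: 0.0
```

Request:
drive_tool([
  {"tx": 0, "ty": 0, "tz": 0, "wx": 0, "wy": 0, "wz": 0},
  {"tx": 0, "ty": 0, "tz": 0, "wx": 0, "wy": 0, "wz": 0},
  {"tx": 0, "ty": 0, "tz": 0, "wx": 0, "wy": 0, "wz": 0},
  {"tx": 0, "ty": 0, "tz": 0, "wx": 0, "wy": 0, "wz": 0},
  {"tx": 0, "ty": 0, "tz": 0, "wx": 0, "wy": 0, "wz": 0},
  {"tx": 0, "ty": 0, "tz": 0, "wx": 0, "wy": 0, "wz": 0},
  {"tx": 0, "ty": 0, "tz": 0, "wx": 0, "wy": 0, "wz": 0},
  {"tx": 0, "ty": 0, "tz": 0, "wx": 0, "wy": 0, "wz": 0},
], gripper=-1, squeeze=50)

```text
clock: 10.7
ee_pos: [0.6273, 0.0635, 0.0965]
eef_rot: [3.139, -0.0, 1.777]
force: [5.0, 1.0, -0.6]
finger_gap: 0.0167
grip_force: 48.9
```

Run:
```python
from jig import *
s=get_state();e=s["ee_pos"]-W(.02,0,0);e=R.T@e[:2];print(s["ee_pos"],s["force"],np.hypot(*e),np.degrees(np.arctan2(e[1],e[0])))
q=R.T@(s["ee_pos"][:2]-O);p=s["ee_pos"]
for t in(.13,.26,.39,.52,.65,.78,.82):
    print(t,(grip(t)-grip(0))[:2]*100)
```

```text
[0.62733575 0.06353613 0.09651233] [ 4.99277936  1.02540428 -0.64373811] 0.09947941134461363 67.36744802358989
0.13 [-1.29096972  0.14497734]
0.26 [-2.58984012  0.12137758]
0.39 [-3.87469118 -0.07040098]
0.52 [-5.12383948 -0.42712186]
0.65 [-6.31620412 -0.94276496]
0.78 [-7.43166252 -1.60862818]
0.82 [-7.75645446 -1.84205668]
```

Request:
drive_tool([
  {"tx": -0.65, "ty": 0.1, "tz": 0, "wx": 0, "wy": 0, "wz": 0.065},
  {"tx": -0.65, "ty": 0.05, "tz": 0, "wx": 0, "wy": 0, "wz": 0.065},
  {"tx": -0.65, "ty": 0, "tz": 0, "wx": 0, "wy": 0, "wz": 0.065},
  {"tx": -0.65, "ty": -0.05, "tz": 0, "wx": 0, "wy": 0, "wz": 0.065},
  {"tx": 0, "ty": 0, "tz": 0, "wx": 0, "wy": 0, "wz": 0},
])

```text
clock: 11.32
ee_pos: [0.6012, 0.0648, 0.0965]
eef_rot: [3.139, 0.0, 2.038]
force: [5.0, 2.8, -2.1]
finger_gap: 0.0168
grip_force: 49.0
```

Request:
drive_tool([
  {"tx": -0.65, "ty": -0.1, "tz": 0, "wx": 0, "wy": 0, "wz": 0.065},
  {"tx": -0.65, "ty": -0.1, "tz": 0, "wx": 0, "wy": 0, "wz": 0.065},
  {"tx": -0.6, "ty": -0.15, "tz": 0, "wx": 0, "wy": 0, "wz": 0.065},
  {"tx": -0.65, "ty": -0.2, "tz": 0, "wx": 0, "wy": 0, "wz": 0.065},
  {"tx": 0, "ty": 0, "tz": 0, "wx": 0, "wy": 0, "wz": 0},
])

```text
clock: 11.95
ee_pos: [0.5758, 0.0593, 0.0965]
eef_rot: [3.139, 0.001, 2.298]
force: [6.5, 3.2, -2.6]
finger_gap: 0.0168
grip_force: 49.0
```

```bash
cat > chk.py <<'E'
from jig import *
s=get_state();e=R.T@(s["ee_pos"]-W(.02,0,0))[:2];t=np.arctan2(e[1],e[0])
print(s["clock"],s["ee_pos"],s["force"],s["finger_gap"],s["grip_force"],"r",np.hypot(*e),"angle",t-np.radians(68),t-np.radians(67.37))
print((grip(.78)-s["ee_pos"])[:2]*100)
E
python3 chk.py
```

```text
11.95 [0.57575405 0.05932258 0.0965105 ] [ 6.501034    3.17898137 -2.61619855] 0.016754185591223762 49.04986381530762 r 0.09916784571586915 angle 0.5160924376110794 0.5270880118986436
[-2.3723391  -1.11610998]
```

Request:
drive_tool([
  {"tx": -0.6, "ty": -0.25, "tz": 0, "wx": 0, "wy": 0, "wz": 0.065},
  {"tx": -0.6, "ty": -0.25, "tz": 0, "wx": 0, "wy": 0, "wz": 0.065},
  {"tx": -0.55, "ty": -0.3, "tz": 0, "wx": 0, "wy": 0, "wz": 0.065},
  {"tx": -0.55, "ty": -0.35, "tz": 0, "wx": 0, "wy": 0, "wz": 0.065},
  {"tx": 0, "ty": 0, "tz": 0, "wx": 0, "wy": 0, "wz": 0},
  {"tx": 0, "ty": 0, "tz": 0, "wx": 0, "wy": 0, "wz": 0},
])

```text
clock: 12.7
ee_pos: [0.553, 0.0477, 0.0965]
eef_rot: [3.139, 0.002, 2.557]
force: [5.5, 2.7, -3.3]
finger_gap: 0.0169
grip_force: 49.1
```

```bash
python3 chk.py
python3 - <<'E'
from jig import *
f=viewer.grab_frame("top");g=viewer.grab_frame("scene")
A=cv2.resize(f[130:240,250:410],None,fx=5,fy=5,interpolation=cv2.INTER_CUBIC)
B=cv2.resize(g[140:280,210:390],None,fx=4.2,fy=4.2,interpolation=cv2.INTER_CUBIC)
cv2.imwrite("pics/c4.png",A);cv2.imwrite("pics/c5.png",B)
print((proj("scene",grip(.78))-[210,140])*4.2,(proj("scene",W(-.105,0,.11))-[210,140])*4.2)
E
```

```text
12.7 [0.55298267 0.04770205 0.09650082] [ 5.539603    2.67937553 -3.31167288] 0.0169082826292019 49.14533615112305 r 0.09908298849120056 angle 0.7747174030237942 0.7857129773113585
[-0.09520157  0.04594289]
[[464.22886417 275.981717  ]] [[442.86152747 113.73975685]]
```

View pics/c5.png

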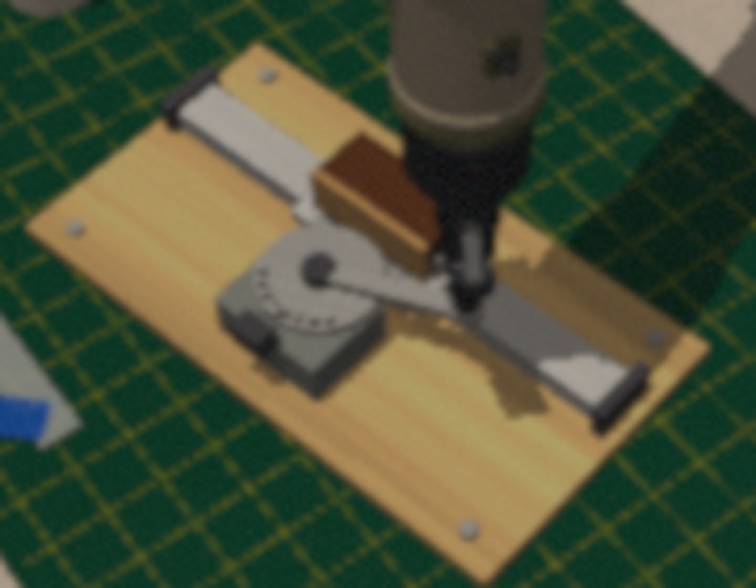

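View pics/c4.png

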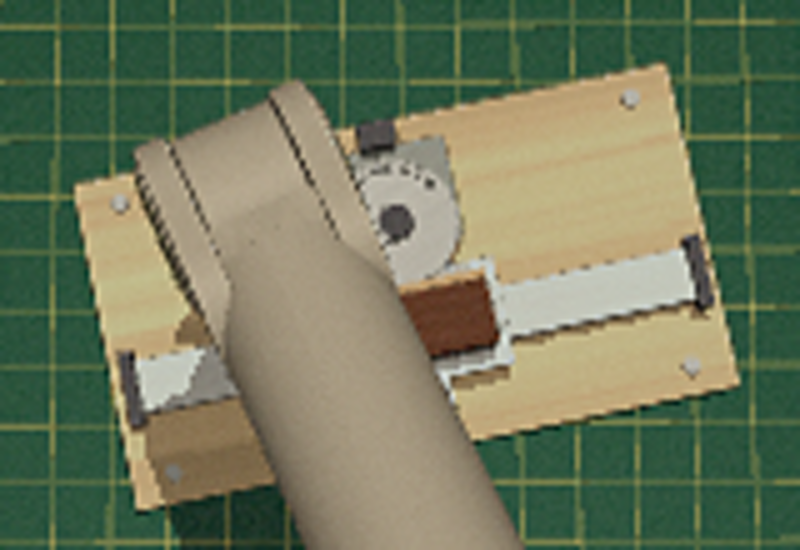

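The gripper holds the lever grip at (467,285), right at the predicted third-click spot. The carrier's right-hand end at (500,300) in the top crop hasn't moved.

```bash
python3 -c "
from rig import workorder
print(workorder.sign_off())"
```

```text
the job is handed in; nothing more can be done
None
```

The job is handed in: the carrier sits at the 0.130 m station, and the gripper is holding the lever at the third click (about 0.78 rad from the tool position); sign-off gave no verdict.

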